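# Turn the vase stand to the front and set its brake

### The job

Push on the spokes of the revolving display stand with a fingertip, without a jerk, until the blue vase stands straight in line with the brass arrow, then push the red-knobbed brake lever clockwise all the way to its stop, so that the blue vase stays at the arrow. Do not touch or topple the three vases, do not turn the stand once the brake is on, and leave everything else on the table where it is.

Things in the scene. Friction and masses are not known exactly. Their poses are not given: they have to be found in the camera images.
- hub (a point): centre of the aluminium hub of a revolving display stand, on its vertical turning axis, 42 mm above the table. Turntable: a pale wooden disc 170 mm across, top 24 mm above the table, over a fixed round dark board 380 mm across and 8 mm thick. Three level aluminium spokes 120 degrees apart run from the hub over the disc and past its rim
- carousel (a joint): turn of the turntable in rad, 0 at the start, growing anticlockwise seen from above; free to turn 6.2 rad either way from the start. Stiff: about 1 N sideways near the end of a spoke turns it, and it stops at once when no longer pushed
- blue_vase_mid (a point): half-way up the blue vase, on its axis. Three loose bud vases of one shape (64 mm tall, 44 mm across, 90 g) stand on the disc, their axes 52 mm from the hub, one half-way between each two neighbouring spokes. Their tops are 88 mm above the table
- green_vase_mid (a point): half-way up the green vase, on its axis
- orange_vase_mid (a point): half-way up the orange vase, on its axis
- arrow_tip (a point): inner tip of the flat brass arrow on the fixed board, 158 mm from the hub and 18 mm above the table; the arrow points straight at the hub and shows the front of the stand. It lies below the spokes, which pass over it
- front_spot (a point): point on the line from the hub to the arrow, 52 mm from the hub, 56 mm above the table: where the middle of a vase is when that vase stands exactly at the arrow
- brake (a joint): angle of the brake lever about its upright pivot, in rad: 0 to -0.12 at the start (brake off), -0.91 at its stop (brake fully on); it goes on clockwise seen from above and stays where it is left; about 1 N at the knob moves it
- brake_pivot (a point): top end of the brake lever's upright pivot axis, 34 mm above the table, on the dark board 172 mm from the hub. A thin shoe arm runs inwards from it below the spokes, its top 31 mm above the table
- brake_knob (a point): centre of the red ball (22 mm across) at the outer end of the brake lever, a level steel rod 12 mm thick running straight from the pivot, axis 34 mm above the table, ball 75 mm from the pivot
- spoke_a (a point): centre of the black ball (20 mm across) at the outer end of spoke a, 155 mm from the hub, 42 mm above the table; the spokes are straight rods 12 mm thick, axes 42 mm above the table; seen from above a, b, c follow one another anticlockwise
- spoke_b (a point): centre of the black ball (20 mm across) at the outer end of spoke b, 155 mm from the hub, 42 mm above the table
- spoke_c (a point): centre of the black ball (20 mm across) at the outer end of spoke c, 155 mm from the hub, 42 mm above the table
- candlestick_mid (a point): brass candlestick, 115 mm tall, foot 72 mm across; its centre, half-way up. For sale: leave alone
- bowl_mid (a point): white bowl, 110 mm across, 50 mm tall; its centre, half-way up. For sale: leave alone
- mug_mid (a point): sand-coloured mug, 76 mm across, 90 mm tall; its centre, half-way up. For sale: leave alone
- jug_mid (a point): terracotta jug, 165 mm tall, 100 mm across; its centre, half-way up. For sale: leave alone
- book_mid (a point): purple book lying flat, 110 x 150 x 28 mm; its centre, half-way up. For sale: leave alone
- trinket_box_mid (a point): wooden trinket box, 64 x 89 x 44 mm; its centre, half-way up. For sale: leave alone
Mind the look-alikes: they are no part of the job. What is shaped like the part that bears blue_vase_mid but pink or white is not meant. What is shaped like the part that bears orange_vase_mid but white is not meant.

How it is judged:
By the outcome, as a careful person would: the job done as asked, in the order asked, and still so for the second after the job is handed in, with the robot touching nothing.
It also fails if it takes over 67 s, if anything falls off the work surface, if the arm or the gripper's body presses on something with over 40 N, if the wrist force passes 120 N, or if a joint passes its speed limit or range.

### The arm

A 6-joint arm with a two-finger parallel gripper is mounted at the origin on the work surface. World frame = base frame: x ahead of the robot, y to its left, z up, the work surface at z = 0. Lengths are in m, angles in degrees, forces in N, time in s.
With the tool pointing down it reaches from about 0.4 to 0.825 m from the base axis. Payload 7 kg.
Tool frame: the origin (TCP) lies on the centre line of the jaws, within the pads' length; the fingertips stand 14 mm ahead of it and the grasp point (between the pads) lies 5 mm behind it; z points along the fingers, y is the line along which they close (so a half turn about z gives the same grasp; the last joint's range is limited). The gripper opens to 88 mm and grips with 3 to 60 N. Pads are 19 mm wide; open, the fingers measure 130 mm over their backs; the gripper's body (78 mm by 193 mm) begins 47 mm behind the grasp point.
Start: joints at [92.309, 20.546, 0.682, 0, -70.136, -16.507], TCP at [0.166, 0.654, 0.241] pointing down, gripper open.
Joint ranges: [-176.03, 176.03], [-82.01, 121.73], [-58.28, 71.71], [-173.87, 95.51], [-174.79, -0.11], [-173.66, 173.66]. Speed limits (degrees/s): [136.94, 136.94, 172.46, 180, 180, 180].

### API

Orientations are given as [roll, pitch, yaw] about the fixed x, y, z axes, in that order (R = Rz(yaw) Ry(pitch) Rx(roll)).
In Python, from plant import r gives the robot as it stands.
- The arm moves only by the tool send_rows, never from a script. Its argument "steps" is a list of rows, each an object with "dp": the shift along the tool's x, y, z in mm, a list of three; "roll": the turn about the tool's z in rad; "jaw": the opening in per cent of the stroke, from 0 (shut) to 100 (fully open). In form: [{"dp": [tx, ty, tz], "roll": roll, "jaw": jaw}, ...]. A call has 1 to 5 rows; each row is the pose to reach, as a shift and turn from the pose commanded when the call began, along the tool's axes at that moment; what a row does not reach only later rows make up. A row lasts 1/8 s, in which the tool goes at most 62.5 mm and 10.7 degrees, less where a joint would pass 70% of its speed; a pose out of reach is approached as far as the arm can. A call with a gripper value outside its range is refused whole. The fingers move at their own pace and stop on an object; "newtons" is the grip in N (left out, the last holds). Time passes only in rows, so rows that repeat a pose let the fingers close. It gives the time, the measured TCP pose, the force, the opening and the grip force at its end, in the units of the state.
- r.get_state(): the state, without advancing time (a new reading comes with each control period).
- r.capture(name): name is "side" or "top"; returns a dict with "image" (384x512x3 uint8, blue, green, red), "K" (3x3 intrinsics, pixels), "rvec" (rotation vector, rad) and "tvec" (3), from world to camera coordinates, as OpenCV has them. Camera axes: x right, y down, z forward; pixel columns grow to the right and rows downward; lengths in m; the calibration is good to about 2 mm. A picture is of the moment at which its call begins. There is no depth.
- r.close_job(): hands the job in; it is judged then, once.
The state is a dict: "time_s": time; "joints": joint angles; "qd": joint speeds; "joint_torque": joint torques, N m; "tcp_pos": TCP position; "eef_rot": TCP orientation; "contact_force": force on the tool from outside, world axes, zero at the start; "moment": the same for the moment, N m; "gripper_width": finger opening in m; "gripper_force": force on a finger pad.
Only numpy, scipy, OpenCV 4.12 (cv2) and the standard library are available. Lean on these libraries where they do the work, as an engineer would, in place of code of your own. Each camera call takes 0.05 s, during which the arm holds its last target. There are 200 camera calls.

## Working session

There is one attempt and no reset: what is moved stays moved. The work goes in short steps, Python scripts to look and compute and a tool call to move; the robot and the scene stay as the last step left them, time stands still between calls to the robot, and variables do not carry over. Pictures are saved under pics/ and viewed, at most 10 in all, crops included, and the job is handed in when it is done.

Besides the shell and the picture viewer there is one more tool, called after "Request:" as a command line: name --argument value ..., lists and objects as JSON in quotes. send_rows: Moves the arm, as the interface text tells. Its arguments: {"type":"object","properties":{"steps":{"type":"array","items":{"type":"object","properties":{"dp":{"type":"array","items":{"type":"number"}},"roll":{"type":"number"},"jaw":{"type":"number"}}}},"newtons":{"type":"number"}},"required":["steps"]}

```bash
mkdir -p pics; cat > h.py <<'E'
import numpy as np,cv2
from plant import r
def cap(n,f,box=None,s=1):
    c=r.capture(n);np.savez('cal_'+n+'.npz',K=c['K'],rvec=c['rvec'],tvec=c['tvec']);im=c['image']
    cv2.imwrite('pics/raw_'+f,im)
    if box: im=im[box[1]:box[3],box[0]:box[2]]
    cv2.imwrite('pics/'+f,cv2.resize(im,None,fx=s,fy=s,interpolation=cv2.INTER_CUBIC))
def px2w(n,u,v,z):
    c=np.load('cal_'+n+'.npz');R=cv2.Rodrigues(c['rvec'])[0];t=c['tvec'].ravel()
    d=R.T@np.linalg.inv(c['K'])@[u,v,1];o=-R.T@t
    return o+d*(z-o[2])/d[2]
def w2px(n,p):
    c=np.load('cal_'+n+'.npz');return cv2.projectPoints(np.array(p,float).reshape(-1,3),c['rvec'],c['tvec'],c['K'],None)[0].reshape(-1,2)
E
python3 - <<'E'
from h import *
cap('top','t1.png',None,1.5);cap('side','s1.png',None,1.5)
s=r.get_state();print(s['time_s'],s['tcp_pos'],s['eef_rot'],s['contact_force'])
E
```

```text
0.1 [0.16545374 0.65397713 0.2397209 ] [ 1.79914758e+02 -7.45910500e-03 -1.42018350e+01] [-0.01345023 -0.61814414  0.50234011]
```

View pics/t1.png

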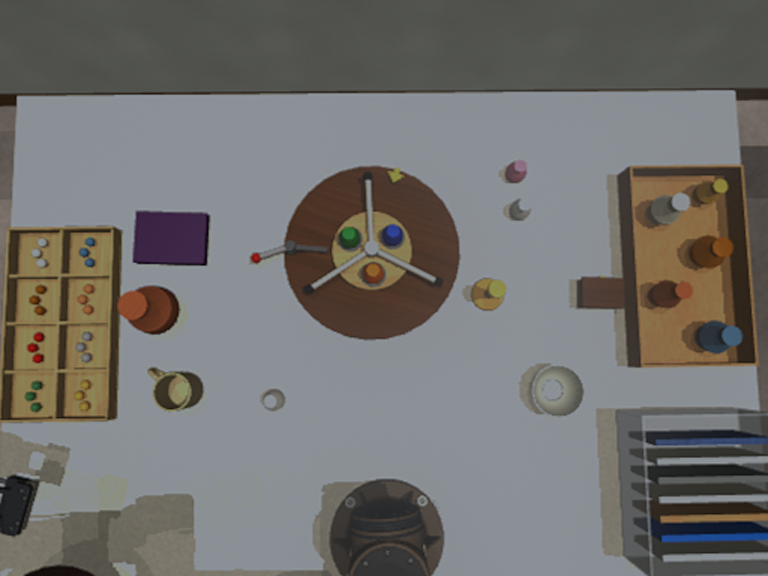

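View pics/s1.png

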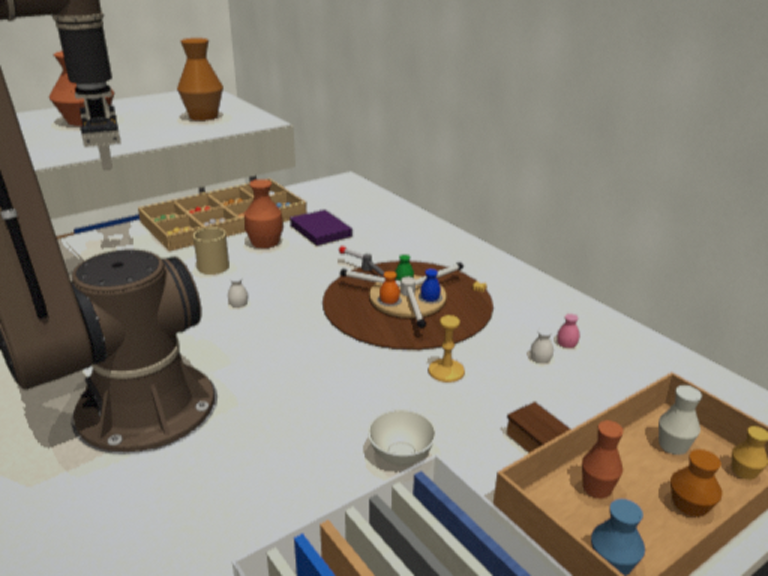

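The top view (1.5x) shows the hub at about (372,248). The vases are blue (392,235), green (348,237) and orange (372,272). Spoke balls are at (368,178), (308,290) and (437,282), and the arrow is at (395,175). The brake pivot is at (290,246), with its red knob at (256,258).

Candidates for the blue vase:
- Blue on the disc at (392,235): chosen.
- Pink at (516,171), white at (520,210) and white at (272,400): look-alikes, not meant.
- Blue vase in the crate at (718,337): not on the stand.

Next I'll check the choice in a close crop.

```bash
python3 - <<'E'
from h import *
cap('top','t2.png',(160,105,320,230),5)
E
```

```text
(no output)
```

View pics/t2.png

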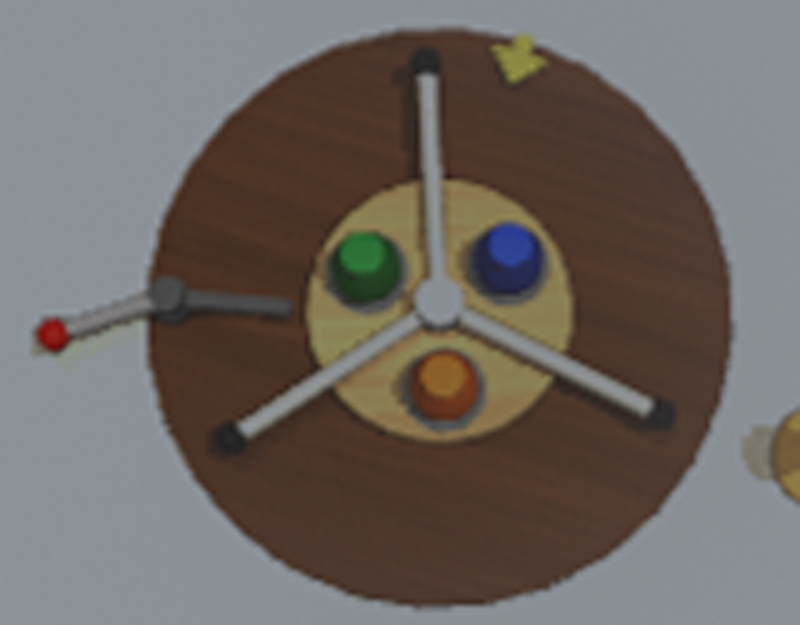

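The crop confirms the blue vase at (508,250) between the top and right spokes. Other points are the arrow tip at (514,84), balls at (426,62), (230,438) and (658,412), the pivot at (170,295) and the knob at (53,335).

```bash
cat >> h.py <<'E'
def cpt(u,v,z,o=(160,105),s=5):
    return px2w('top',o[0]+(u+.5)/s-.5,o[1]+(v+.5)/s-.5,z)
E
python3 - <<'E'
from h import *
P=dict(hub=(438,300,.048),top=(426,62,.042),left=(230,438,.042),right=(658,412,.042),tip=(514,84,.018),piv=(170,296,.04),knob=(53,335,.036),blue=(510,245,.088),green=(364,252,.088),orange=(443,374,.088),candle=(820,455,.0))
W={k:cpt(*v) for k,v in P.items()}
h=np.mean([W['top'],W['left'],W['right']],0);print('hub2',h)
for k,w in W.items(): d=w-h;print(k,w.round(4),np.hypot(*d[:2]).round(4),np.degrees(np.arctan2(d[1],d[0])).round(2))
d=W['knob']-W['piv'];print('lever',np.hypot(*d[:2]),np.degrees(np.arctan2(d[1],d[0])))
c=np.load('cal_top.npz');print(-cv2.Rodrigues(c['rvec'])[0].T@c['tvec'].ravel())
E
```

```text
hub2 [0.59481059 0.02310489 0.042     ]
hub [0.5953 0.0232 0.048 ] 0.0005 10.63
top [0.7498 0.0289 0.042 ] 0.1551 2.14
left [0.511  0.1539 0.042 ] 0.1553 122.65
right [ 0.5236 -0.1135  0.042 ] 0.154 -117.52
tip [ 0.7417 -0.0276  0.018 ] 0.1554 -19.03
piv [0.6015 0.1915 0.04  ] 0.1685 87.74
knob [0.5783 0.2653 0.036 ] 0.2428 93.9
blue [ 0.6216 -0.0213  0.088 ] 0.0518 -58.95
green [0.6183 0.0674 0.088 ] 0.0501 62.02
orange [0.543  0.0204 0.088 ] 0.0519 -177.05
candle [ 0.4993 -0.2217  0.    ] 0.2628 -111.31
lever 0.07738561862041958 107.41305998161197
[0.36858163 0.0123924  1.32604017]
```

Request:
send_rows --steps '[{"dp": [47,34,0],"roll": 0,"jaw": 0},{"dp": [94,68,0],"roll": 0,"jaw": 0},{"dp": [141,102,0],"roll": 0,"jaw": 0},{"dp": [188,136,0],"roll": 0,"jaw": 0},{"dp": [235,170,0],"roll": 0,"jaw": 0}]'

```text
time_s: 0.78
tcp_pos: [0.3525, 0.4303, 0.2405]
eef_rot: [180.0, -0.0, -14.2]
contact_force: [0.7, 0.7, 0.2]
gripper_width: 0.0434
gripper_force: 0.0
```

Request:
send_rows --steps '[{"dp": [47,34,0],"roll": 0,"jaw": 0},{"dp": [94,68,0],"roll": 0,"jaw": 0},{"dp": [141,102,0],"roll": 0,"jaw": 0},{"dp": [188,136,0],"roll": 0,"jaw": 0},{"dp": [235,170,0],"roll": 0,"jaw": 0}]'

```text
time_s: 1.4
tcp_pos: [0.5387, 0.2079, 0.2406]
eef_rot: [-180.0, 0.0, -14.2]
contact_force: [1.2, 0.6, 0.5]
gripper_width: 0.0007
gripper_force: 0.0
```

Request:
send_rows --steps '[{"dp": [47,34,0],"roll": -0.05,"jaw": 0},{"dp": [94,68,0],"roll": -0.1,"jaw": 0},{"dp": [141,102,0],"roll": -0.15,"jaw": 0},{"dp": [188,136,0],"roll": -0.2,"jaw": 0},{"dp": [235,170,0],"roll": -0.248,"jaw": 0}]'

```text
time_s: 2.02
tcp_pos: [0.7249, -0.0146, 0.2402]
eef_rot: [180.0, 0.0, 0.1]
contact_force: [1.2, 1.0, -0.2]
gripper_width: 0.0002
gripper_force: 0.0
```

Request:
send_rows --steps '[{"dp": [0,0,35],"roll": 0,"jaw": 0},{"dp": [0,0,80],"roll": 0,"jaw": 0},{"dp": [0,0,120],"roll": 0,"jaw": 0},{"dp": [0,0,145],"roll": 0,"jaw": 0},{"dp": [0,0,160],"roll": 0,"jaw": 0}]'

```text
time_s: 2.65
tcp_pos: [0.7231, -0.0132, 0.0785]
eef_rot: [180.0, 0.1, -0.0]
contact_force: [-0.2, 0.4, -0.1]
gripper_width: 0.0005
gripper_force: 0.0
```

```bash
python3 - <<'E'
from h import *
cap('side','s2.png',(200,140,360,260),5)
E
```

```text
(no output)
```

View pics/s2.png

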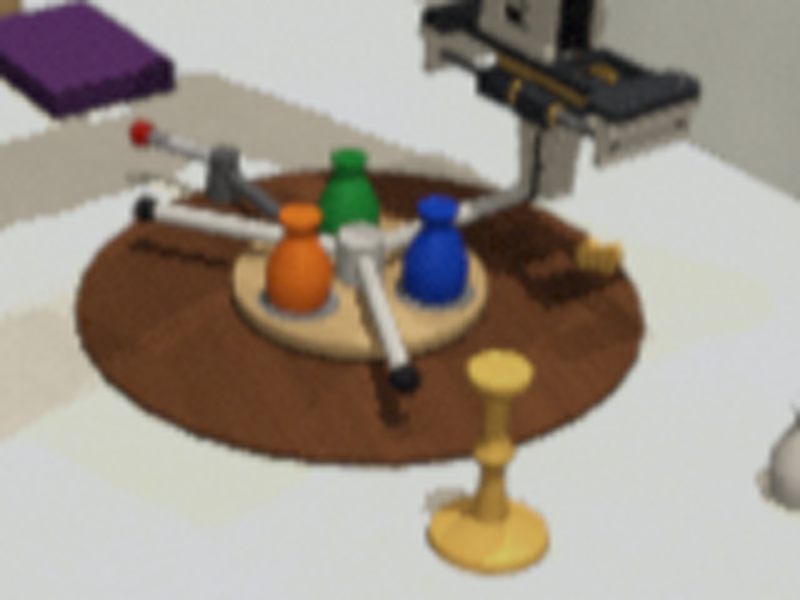

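The fingers hang clear, to the right of the top spoke and inward of the arrow. I'll lower them and approach gently.

Request:
send_rows --steps '[{"dp": [0,0,15],"roll": -0.02,"jaw": 0},{"dp": [0,0,26],"roll": -0.042,"jaw": 0},{"dp": [0,0,32],"roll": -0.042,"jaw": 0},{"dp": [0,-4,32],"roll": -0.042,"jaw": 0},{"dp": [0,-9,32],"roll": -0.042,"jaw": 0}]'

```text
time_s: 3.32
tcp_pos: [0.7243, -0.0036, 0.0491]
eef_rot: [-180.0, -0.0, 2.4]
contact_force: [-0.2, -0.5, 0.4]
gripper_width: 0.0003
gripper_force: 0.0
```

Request:
send_rows --steps '[{"dp": [0,-2,0],"roll": 0,"jaw": 0},{"dp": [0,-4,0],"roll": 0,"jaw": 0},{"dp": [0,-5,0],"roll": 0,"jaw": 0},{"dp": [0,-6,0],"roll": 0,"jaw": 0}]'

```text
time_s: 3.82
tcp_pos: [0.7237, 0.002, 0.0486]
eef_rot: [180.0, -0.0, 2.4]
contact_force: [0.8, -0.7, 0.6]
gripper_width: 0.0007
gripper_force: 0.0
```

Request:
send_rows --steps '[{"dp": [0.5,-2.5,0],"roll": -0.0192,"jaw": 0},{"dp": [1.4,-7.5,0],"roll": -0.0576,"jaw": 0},{"dp": [2.0,-12.5,0],"roll": -0.096,"jaw": 0},{"dp": [2.45,-17.5,0],"roll": -0.1344,"jaw": 0},{"dp": [2.7,-22.6,0],"roll": -0.1728,"jaw": 0}]'

```text
time_s: 4.45
tcp_pos: [0.7254, 0.0251, 0.0485]
eef_rot: [180.0, 0.0, 12.5]
contact_force: [-0.5, -0.9, 0.2]
gripper_width: 0.0008
gripper_force: 0.4
```

Request:
send_rows --steps '[{"dp": [0.9,-5,0],"roll": -0.0384,"jaw": 0},{"dp": [1.7,-10,0],"roll": -0.0768,"jaw": 0},{"dp": [2.25,-15,0],"roll": -0.1152,"jaw": 0},{"dp": [2.6,-20,0],"roll": -0.1536,"jaw": 0},{"dp": [2.8,-25,0],"roll": -0.192,"jaw": 0}]'

```text
time_s: 5.08
tcp_pos: [0.7228, 0.05, 0.0486]
eef_rot: [180.0, -0.0, 23.5]
contact_force: [-1.1, -0.6, 0.7]
gripper_width: 0.0003
gripper_force: 0.4
```

```bash
python3 - <<'E'
from h import *
cap('top','t3.png',(160,105,320,230),5)
E
```

```text
(no output)
```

View pics/t3.png

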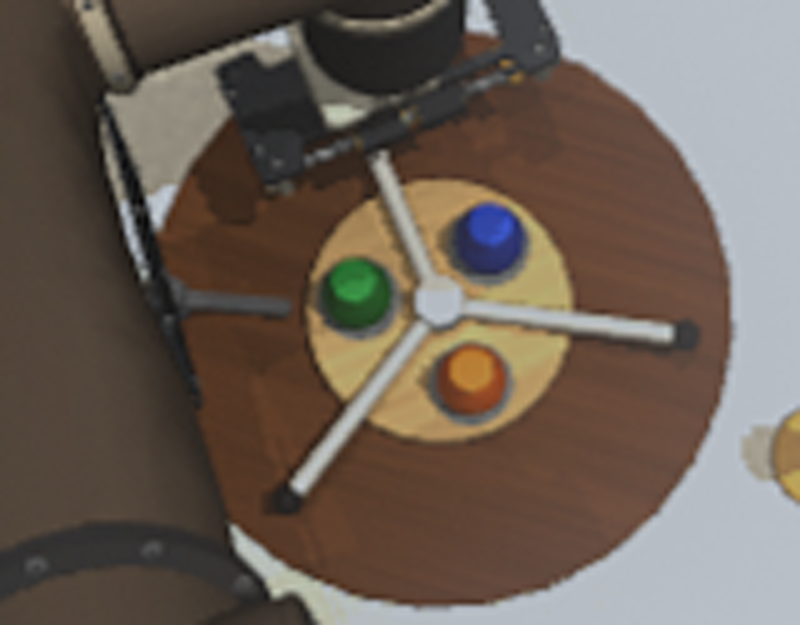

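The vases turn with the disc. Balls are now at (287,498) and (686,332), with blue at (488,228).

```bash
python3 - <<'E'
from h import *
h=np.array([.5948,.0231])
a=lambda *p:np.degrees(np.arctan2(*(cpt(*p)[:2]-h)[::-1])).round(2)
print('balls',a(287,498,.042)-120,a(686,332,.042)+120,'blue',a(489,226,.088))
print('arrow',a(514,84,.018),a(520,56.5,.018),a(526,37,.018))
# automatic arrow centroid / ball centroids in first pic
im=cv2.imread('pics/raw_t2.png');hs=cv2.cvtColor(im,cv2.COLOR_BGR2HSV)
m=(hs[...,0]>20)&(hs[...,0]<35)&(hs[...,1]>110)
v,u=np.nonzero(m[108:125,255:272]);u=u+255;v=v+108;wt=np.ones(len(u))
P=np.array([px2w('top',x,y,.018)[:2] for x,y in zip(u,v)]);c=P.mean(0)
print(len(u),c,np.degrees(np.arctan2(*(c-h)[::-1])))
E
```

```text
balls 21.879999999999995 22.39 blue -39.48
arrow -19.03 -18.38 -18.33
57 [ 0.75796273 -0.02972771] -17.940560098069486
```

Request:
send_rows --steps '[{"dp": [0.9,-5,0],"roll": -0.0384,"jaw": 0},{"dp": [1.7,-10,0],"roll": -0.0768,"jaw": 0},{"dp": [2.25,-15,0],"roll": -0.1152,"jaw": 0},{"dp": [2.6,-20,0],"roll": -0.1536,"jaw": 0},{"dp": [2.8,-25,0],"roll": -0.192,"jaw": 0}]'

```text
time_s: 5.75
tcp_pos: [0.7154, 0.0741, 0.0486]
eef_rot: [180.0, 0.0, 34.5]
contact_force: [-0.1, -0.7, 0.6]
gripper_width: 0.0007
gripper_force: 0.4
```

Request:
send_rows --steps '[{"dp": [0.9,-5,0],"roll": -0.0384,"jaw": 0},{"dp": [1.5,-9,0],"roll": -0.068,"jaw": 0},{"dp": [1.8,-11,0],"roll": -0.084,"jaw": 0},{"dp": [1.8,-11,0],"roll": -0.084,"jaw": 0}]'

```text
time_s: 6.25
tcp_pos: [0.7108, 0.0842, 0.0486]
eef_rot: [-180.0, -0.0, 39.1]
contact_force: [0.8, 0.8, -0.7]
gripper_width: 0.0005
gripper_force: 0.0
```

```bash
python3 - <<'E'
from h import *
cap('top','t4.png',(180,108,300,208),6.6)
s=r.get_state();print(s['tcp_pos'],s['eef_rot'])
E
```

```text
[0.71084923 0.08409624 0.04856602] [-1.79996994e+02 -1.35444458e-02  3.91283609e+01]
```

View pics/t4.png

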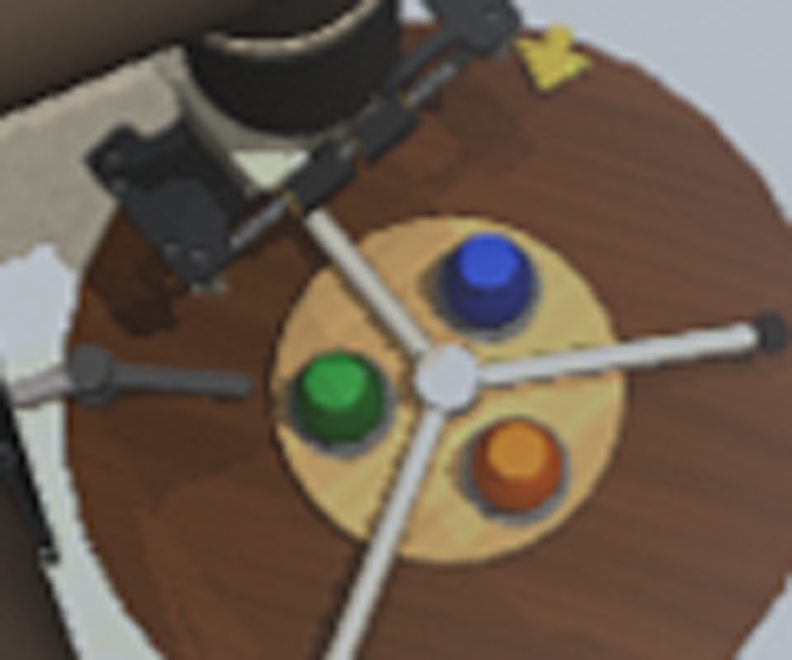

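Spoke ball at (770,332), hub (447,378), blue top (488,258), arrow tip (545,93) with its wings' midpoint at (554,55).

```bash
cat >> h.py <<'E'
def report(ball,tops,o,s,arrow=()):
    h=np.array([.5950,.0231]);A=lambda d:np.degrees(np.arctan2(d[1],d[0]))
    b=cpt(*ball,.042,o,s)[:2]-h;print('blue from ball',A(b)+60,'r',np.hypot(*b))
    T=np.array([cpt(*t,.088,o,s)[:2] for t in tops]);c=T.mean(0)
    print('vase centroid',c,'blue angles',A(T[0]-c),A(T[1]-c)-120,A(T[2]-c)+120)
    for p in arrow: d=cpt(*p,.018,o,s)[:2]-h;print('arrow',A(d),np.hypot(*d))
E
python3 - <<'E'
from h import *
report((770,332),[(488,258),(336,378),(516,450)],(180,108),6.6,[(545,93),(554,55),(566,35)])
c=r.capture('top');im=c['image'];hs=cv2.cvtColor(im,cv2.COLOR_BGR2HSV)
for n,lo,hi,z in [('blue',105,130,.088),('green',45,80,.088),('orange',5,18,.088),('arrow',24,34,.018)]:
    y0,y1,x0,x1=(108,124,257,272) if n=='arrow' else (138,186,222,268)
    q=hs[y0:y1,x0:x1];vm=(150 if n in('orange','blue') else 120)
    m=(q[...,0]>=lo)&(q[...,0]<=hi)&(q[...,1]>(120 if n!='orange' else 170))&(q[...,2]>vm)
    v,u=np.nonzero(m);p=px2w('top',u.mean()+x0,v.mean()+y0,z);d=p[:2]-[.595,.0231]
    print(n,len(u),u.mean()+x0,v.mean()+y0,np.degrees(np.arctan2(d[1],d[0])),np.hypot(*d))
E
```

```text
blue from ball -22.306256745830765 r 0.15611026015840584
vase centroid [0.59503817 0.02260173] blue angles -22.17446146763069 -22.2701379136831 -22.97715983841644
arrow -18.873150978477348 0.1540980915564695
arrow -18.31887174694826 0.1736770305566064
arrow -19.128723080733728 0.1851148829262161
blue 52 253.5 147.0 -23.044499219508978 0.051350076189235455
green 47 230.53191489361703 165.72340425531914 100.76149994124859 0.05112696703430676
orange 65 258.3076923076923 176.12307692307692 -141.8631361251987 0.0539625318018045
arrow 49 263.265306122449 116.71428571428571 -18.32761227540783 0.1708760171668787
```

Blue is at about -22.4° and the arrow at about -18.6°, so I push a further 3.8°.

Request:
send_rows --steps '[{"dp": [0.5,-2.5,0],"roll": -0.0192,"jaw": 0},{"dp": [1.0,-5.5,0],"roll": -0.042,"jaw": 0},{"dp": [1.3,-7.5,0],"roll": -0.058,"jaw": 0},{"dp": [1.5,-8.6,0],"roll": -0.066,"jaw": 0},{"dp": [1.5,-8.6,0],"roll": -0.066,"jaw": 0}]'

```text
time_s: 6.98
tcp_pos: [0.7064, 0.0917, 0.0486]
eef_rot: [-180.0, 0.0, 42.9]
contact_force: [0.2, 0.4, 0.3]
gripper_width: 0.0007
gripper_force: 0.0
```

```bash
python3 - <<'E'
from h import *
cap('top','t5.png',(210,105,300,180),8)
E
```

```text
(no output)
```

View pics/t5.png

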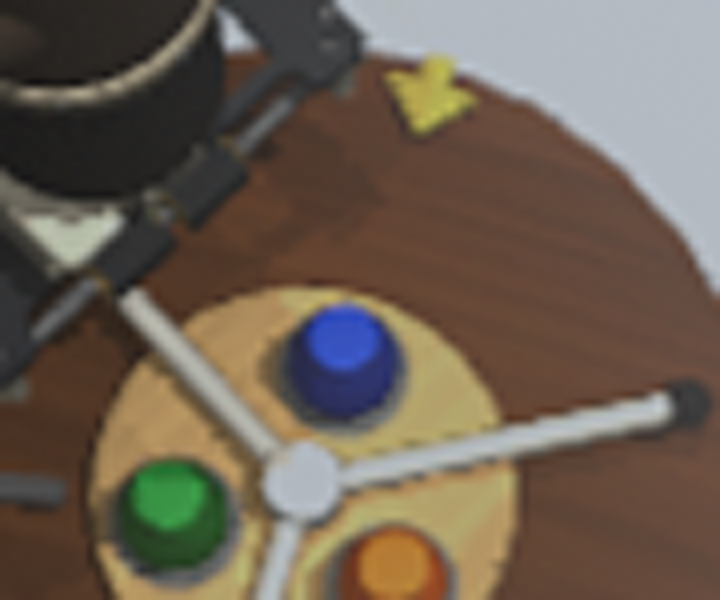

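Hub (303,481), right ball (687,402), blue top (345,333), green (170,490), orange (392,562), arrow tip (421,134), wings (385,73) and (477,101).

```bash
python3 - <<'E'
from h import *
report((687,402),[(345,333),(170,490),(392,562)],(210,105),8,[(421,134),(431,87),(440,60)])
# spoke rod direction by sampling its midline
print(cpt(350,471,.042,(210,105),8),cpt(660,409,.042,(210,105),8))
a=cpt(350,471,.042,(210,105),8);b=cpt(660,409,.042,(210,105),8);d=b-a;print(np.degrees(np.arctan2(d[1],d[0]))+60)
E
```

```text
blue from ball -18.594159792529624 r 0.1554779570375081
vase centroid [0.59550476 0.02228671] blue angles -18.873551751975416 -18.36550576588877 -19.439945065840618
arrow -18.780699668655824 0.15525187311358943
arrow -18.08740848114804 0.1750985577875994
arrow -18.142049402259126 0.18693117864472833
[0.59986783 0.00400373 0.042     ] [ 0.62307688 -0.11857358  0.042     ]
-19.27841709720049
```

Within about 0.3°. I'll add a tiny nudge, then back off and lift.

Request:
send_rows --steps '[{"dp": [0,-0.7,0],"roll": 0,"jaw": 0},{"dp": [0,-0.7,0],"roll": 0,"jaw": 0},{"dp": [0,4,0],"roll": 0,"jaw": 0},{"dp": [0,12,0],"roll": 0,"jaw": 0},{"dp": [0,12,0],"roll": 0,"jaw": 0}]'

```text
time_s: 7.65
tcp_pos: [0.7152, 0.082, 0.0484]
eef_rot: [180.0, 0.0, 42.9]
contact_force: [-0.4, 0.6, 0.4]
gripper_width: 0.0003
gripper_force: 0.0
```

Request:
send_rows --steps '[{"dp": [0,0,-20],"roll": 0,"jaw": 0},{"dp": [0,0,-60],"roll": 0,"jaw": 0},{"dp": [0,0,-110],"roll": 0,"jaw": 0},{"dp": [0,0,-150],"roll": 0,"jaw": 0},{"dp": [0,0,-170],"roll": 0,"jaw": 0}]'

```text
time_s: 8.28
tcp_pos: [0.7157, 0.083, 0.2238]
eef_rot: [179.8, -0.3, 42.9]
contact_force: [0.3, 0.5, 0.3]
gripper_width: 0.0006
gripper_force: 0.0
```

```bash
python3 - <<'E'
from h import *
print('jug base ctr',px2w('top',101,206,.08),'book',px2w('top',114,158,.028))
print('lever 0 check',px2w('top',*(160+53.5/5-.5,105+335.5/5-.5),.034))
E
```

```text
jug base ctr [0.46953842 0.46281112 0.08      ] book [0.62543362 0.44425277 0.028     ]
lever 0 check [0.57863265 0.26569882 0.034     ]
```

Request:
send_rows --steps '[{"dp": [-2,-45,0],"roll": 0.089,"jaw": 0},{"dp": [-4,-95,0],"roll": 0.178,"jaw": 0},{"dp": [-6,-145,0],"roll": 0.267,"jaw": 0},{"dp": [-7,-198,0],"roll": 0.356,"jaw": 0},{"dp": [-8,-242,0],"roll": 0.445,"jaw": 0}]'

```text
time_s: 8.9
tcp_pos: [0.5428, 0.2559, 0.2205]
eef_rot: [-180.0, -0.1, 17.3]
contact_force: [-0.5, -0.1, -0.1]
gripper_width: 0.0005
gripper_force: 0.0
```

Request:
send_rows --steps '[{"dp": [0,0,30],"roll": 0,"jaw": 0},{"dp": [0,0,70],"roll": 0,"jaw": 0},{"dp": [0,0,105],"roll": 0,"jaw": 0},{"dp": [0,0,125],"roll": 0,"jaw": 0},{"dp": [0,0,130],"roll": 0,"jaw": 0}]'

```text
time_s: 9.52
tcp_pos: [0.5438, 0.2544, 0.0886]
eef_rot: [180.0, 0.0, 17.4]
contact_force: [0.4, -0.9, 1.2]
gripper_width: 0.0004
gripper_force: 0.0
```

```bash
python3 - <<'E'
from h import *
cap('side','s3.png',(200,130,350,245),5)
E
```

```text
(no output)
```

View pics/s3.png

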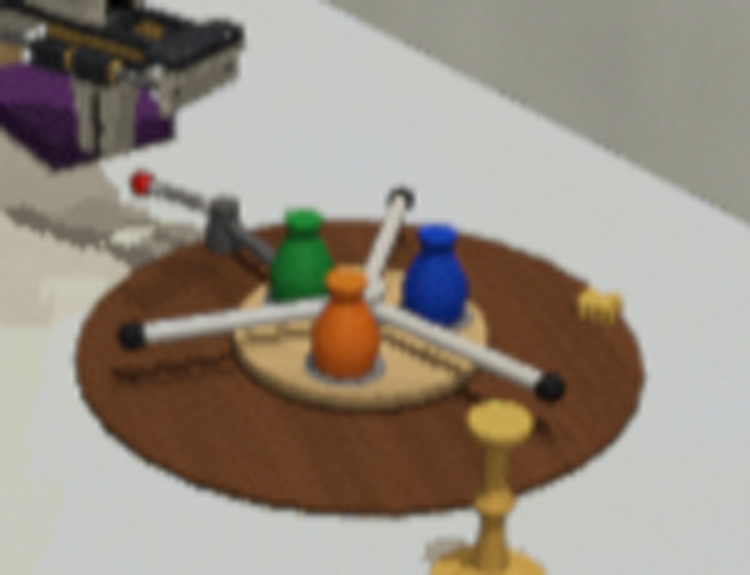

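All vases stand, and the finger (tip at (100,160)) is on the near side of the knob (140,183). I'll lower and approach.

Request:
send_rows --steps '[{"dp": [0,0,20],"roll": 0,"jaw": 0},{"dp": [0,0,42],"roll": 0,"jaw": 0},{"dp": [0,0,50],"roll": 0,"jaw": 0},{"dp": [5,0,50],"roll": 0,"jaw": 0},{"dp": [10,0,50],"roll": 0,"jaw": 0}]'

```text
time_s: 10.2
tcp_pos: [0.5547, 0.2582, 0.0399]
eef_rot: [-180.0, -0.1, 17.4]
contact_force: [-0.5, 0.8, 0.8]
gripper_width: 0.0005
gripper_force: 0.0
```

Request:
send_rows --steps '[{"dp": [4,-1,0],"roll": 0.0524,"jaw": 0},{"dp": [8,-1.7,0],"roll": 0.1047,"jaw": 0},{"dp": [12,-2.3,0],"roll": 0.157,"jaw": 0},{"dp": [16,-2.6,0],"roll": 0.209,"jaw": 0},{"dp": [20,-2.75,0],"roll": 0.262,"jaw": 0}]'

```text
time_s: 10.82
tcp_pos: [0.5726, 0.267, 0.0396]
eef_rot: [-179.9, -0.1, 2.3]
contact_force: [-1.6, 2.6, -0.2]
gripper_width: 0.0003
gripper_force: 1.0
```

Request:
send_rows --steps '[{"dp": [4,-1,0],"roll": 0.0524,"jaw": 0},{"dp": [8,-1.7,0],"roll": 0.1047,"jaw": 0},{"dp": [12,-2.3,0],"roll": 0.157,"jaw": 0},{"dp": [16,-2.6,0],"roll": 0.209,"jaw": 0},{"dp": [20,-2.75,0],"roll": 0.262,"jaw": 0}]'

```text
time_s: 11.45
tcp_pos: [0.5926, 0.2705, 0.0396]
eef_rot: [-179.9, -0.1, -12.7]
contact_force: [-1.1, 1.5, 1.2]
gripper_width: 0.0005
gripper_force: 0.7
```

```bash
python3 - <<'E'
from h import *
s=r.get_state();print(s['tcp_pos'],s['eef_rot'],s['contact_force'])
ps=np.array(s['tcp_pos']);y=np.radians(s['eef_rot'][2]);x=np.array([np.cos(y),np.sin(y)])
print('finger rel pivot along push',(ps[:2]-[.6017,.195])@x,'radial',(ps[:2]-[.6017,.195])@[-x[1],x[0]])
cap('side','s4.png',(200,130,350,245),5)
E
```

```text
[0.59258197 0.27051041 0.039639  ] [-1.79912113e+02 -5.48142885e-02 -1.26922250e+01] [-1.11846659  1.53084543  1.18982021]
finger rel pivot along push -0.025485904748111972 radial 0.07166190678918159
```

View pics/s4.png

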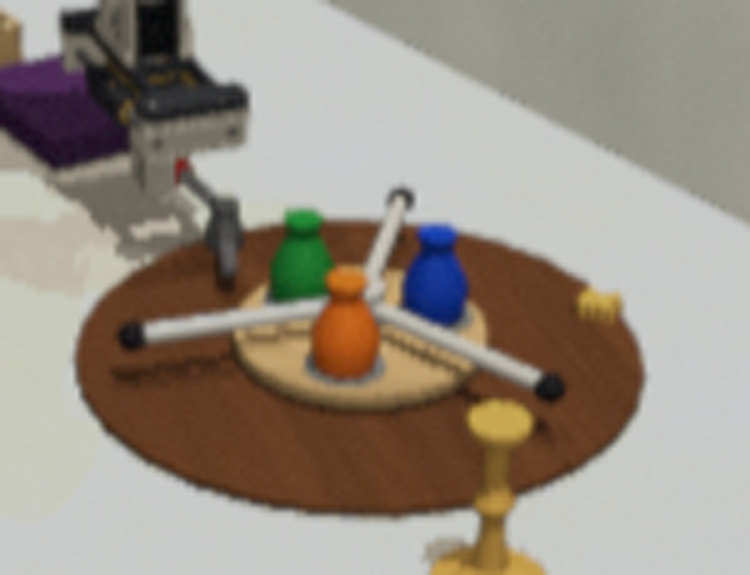

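The lever is moving and the vases and spokes are unchanged; lever angle is now about 81°.

Request:
send_rows --steps '[{"dp": [4,-1,0],"roll": 0.0524,"jaw": 0},{"dp": [8,-1.7,0],"roll": 0.1047,"jaw": 0},{"dp": [12,-2.3,0],"roll": 0.157,"jaw": 0},{"dp": [16,-2.6,0],"roll": 0.209,"jaw": 0},{"dp": [20,-2.75,0],"roll": 0.262,"jaw": 0}]'

```text
time_s: 12.12
tcp_pos: [0.6125, 0.2686, 0.0394]
eef_rot: [-179.9, -0.0, -27.7]
contact_force: [-1.1, 1.3, 0.1]
gripper_width: 0.0006
gripper_force: 0.6
```

Request:
send_rows --steps '[{"dp": [2,-0.5,0],"roll": 0.026,"jaw": 0},{"dp": [4,-1,0],"roll": 0.0524,"jaw": 0}]'

```text
time_s: 12.38
tcp_pos: [0.6162, 0.2673, 0.039]
eef_rot: [-180.0, -0.0, -30.6]
contact_force: [-0.6, 1.2, 0.1]
gripper_width: 0.0006
gripper_force: 0.5
```

Request:
send_rows --steps '[{"dp": [1.3,-0.3,0],"roll": 0.0175,"jaw": 0},{"dp": [2.6,-0.6,0],"roll": 0.035,"jaw": 0}]'

```text
time_s: 12.62
tcp_pos: [0.6185, 0.2663, 0.0386]
eef_rot: [-180.0, -0.0, -32.7]
contact_force: [0.1, 1.0, 0.6]
gripper_width: 0.0007
gripper_force: 0.5
```

Request:
send_rows --steps '[{"dp": [1.3,-0.3,0],"roll": 0.0175,"jaw": 0},{"dp": [2.6,-0.6,0],"roll": 0.035,"jaw": 0}]'

```text
time_s: 12.88
tcp_pos: [0.6194, 0.2662, 0.0385]
eef_rot: [180.0, 0.1, -34.7]
contact_force: [-11.7, 8.8, 6.3]
gripper_width: 0.0006
gripper_force: 7.3
```

Request:
send_rows --steps '[{"dp": [1.0,-0.2,0],"roll": 0.0135,"jaw": 0},{"dp": [2,-0.4,0],"roll": 0.027,"jaw": 0}]'

```text
time_s: 13.12
tcp_pos: [0.6198, 0.2663, 0.0384]
eef_rot: [179.9, 0.2, -36.2]
contact_force: [-17.9, 13.2, 9.3]
gripper_width: 0.0006
gripper_force: 11.4
```

The force jumped from 1 N to about 22 N, so the lever is at its stop. I'll back off and lift.

Request:
send_rows --steps '[{"dp": [-5,0,0],"roll": 0,"jaw": 0},{"dp": [-12,0,0],"roll": 0,"jaw": 0},{"dp": [-22,0,0],"roll": 0,"jaw": 0},{"dp": [-25,0,-10],"roll": 0,"jaw": 0},{"dp": [-25,0,-50],"roll": 0,"jaw": 0}]'

```text
time_s: 13.75
tcp_pos: [0.601, 0.2785, 0.0872]
eef_rot: [179.7, 0.1, -36.2]
contact_force: [0.5, -0.3, 0.2]
gripper_width: 0.0008
gripper_force: 0.0
```

Request:
send_rows --steps '[{"dp": [0,0,-40],"roll": 0,"jaw": 0},{"dp": [0,0,-80],"roll": 0,"jaw": 0},{"dp": [-40,0,-120],"roll": 0,"jaw": 0},{"dp": [-80,-30,-130],"roll": 0,"jaw": 0},{"dp": [-120,-60,-130],"roll": 0,"jaw": 0}]'

```text
time_s: 14.38
tcp_pos: [0.5412, 0.3999, 0.2218]
eef_rot: [-179.8, -0.0, -36.2]
contact_force: [0.3, 0.1, -0.1]
gripper_width: 0.0008
gripper_force: 0.0
```

```bash
python3 - <<'E'
from h import *
cap('top','t6.png',(160,105,320,230),5)
s=r.get_state();print(s['tcp_pos'],s['contact_force'])
E
```

```text
[0.53953017 0.40488729 0.22029364] [1.67915835 3.84573613 0.77786523]
```

View pics/t6.png

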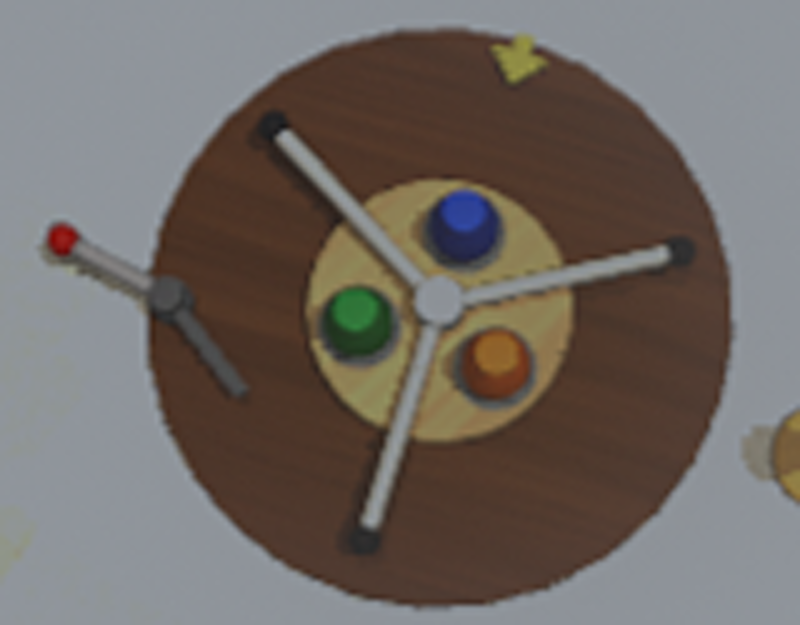

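Knob at (62,240), pivot (170,296), balls (273,125), (363,538) and (680,251), blue top (463,210); the arm is clear of everything.

```bash
python3 - <<'E'
from h import *
A=lambda d:np.degrees(np.arctan2(d[1],d[0]))
B=np.array([cpt(*p,.042)[:2] for p in [(273,125),(363,538),(680,251)]]);h=B.mean(0)
print(h,A(B[0]-h)-60,A(B[1]-h)-180,A(B[2]-h)+60)
print('lever',A(cpt(62,240,.036)-cpt(170,296,.04)),'turned',A(cpt(53,335,.036)-cpt(170,296,.04))-A(cpt(62,240,.036)-cpt(170,296,.04)))
for p in [(514,84),(520,56.5)]:print(A(cpt(*p,.018)[:2]-h))
s=r.get_state();print(s['contact_force'],s['qd'])
E
```

```text
[0.59438541 0.02269663] -18.149757991038847 -18.447693230647246 -18.36843614697382
lever 61.38063738091202 turned 46.032422600699945
-18.840678176950608
-18.21267757025903
[1.67915835 3.84573613 0.77786523] [-2.42143306  0.15106281 -2.80680854 -0.22832046  0.79696288  5.32801546]
```

Request:
send_rows --steps '[{"dp": [0,0,-20],"roll": 0,"jaw": 0},{"dp": [0,0,-20],"roll": 0,"jaw": 0},{"dp": [0,0,-20],"roll": 0,"jaw": 0}]'

```text
time_s: 14.8
tcp_pos: [0.5411, 0.3982, 0.2385]
eef_rot: [-180.0, 0.0, -36.2]
contact_force: [0.2, 0.4, -0.4]
gripper_width: 0.0003
gripper_force: 0.0
```

```bash
python3 -c "
from plant import r
print(r.close_job())"
```

```text
the job is handed in; nothing more can be done
None
```

I handed the job in at about 15 s: by the last picture the blue vase is within about 0.5° of the arrow, the brake lever was pushed to its stop, the three vases are still standing, and the arm is clear of everything.

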